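Set out the cardboard cores by height on the core rack

ROBOT

A 6-joint arm with a two-finger parallel gripper is mounted at the origin on the work surface. World frame = base frame: x ahead of the robot, y to its left, z up, the work surface at z = 0. Lengths are in m, angles in rad, forces in N, time in s.
With the tool pointing down it reaches from about 0.425 to 0.95 m from the base axis. Payload 14.7 kg.
Tool frame: the origin (TCP) lies between the finger pads; the fingertips stand robot.tip_extent ahead of it and the grasp point (between the pads) lies 11 mm behind it (robot.tip_extent is the distance from the TCP to the fingertips, in m); z points along the fingers, y is the line along which they close (so a half turn about z gives the same grasp; the last joint's range is limited). The gripper opens to 85 mm and grips with 20 to 120 N. Pads are 22 mm wide; open, the fingers measure 114 mm over their backs; the gripper's body (76 mm by 85 mm) begins 54 mm behind the grasp point. The pads swing forward as they close: fully open they stand 13 mm farther back than shut.
Start: joints at [1.136, 0.48, 1.596, -0, 1.065, -0.047], TCP at [0.246, 0.602, 0.239] pointing down, gripper open.
Joint ranges: [-2.75, 2.75], [-0.82, 2.05], [0.23, 2.67], [-1.56, 4.7], [0.09, 2.69], [-2.92, 2.92]. Speed limits (rad/s): [1.89, 1.89, 2.39, 3.01, 3.01, 3.01].

INTERFACE

Orientations are given as a unit quaternion [x, y, z, w].
In Python, from workcell import sensors, vision, hand_in, robot gives the robot as it stands. The module is installed in compiled form; this text tells all that it offers.
- The arm moves only by the tool jog_arm, never from a script. Its argument "plan" is a list of rows, each an object of numbers: "dx", "dy", "dz": the shift along the world's x, y, z in mm; "yaw": the turn about the world's z in degrees. A call has 1 to 5 rows; each row shifts and turns the commanded pose from where the row before left it; what a row does not reach is not made up. A row lasts 1/8 s, in which the tool goes at most 62.5 mm and 10.7 degrees, less where a joint would pass 70% of its speed; a pose out of reach is approached as far as the arm can. A call with a gripper value outside its range is refused whole. "jaw" is the opening in per cent of the stroke, from 0 (shut) to 100 (fully open), set as the call begins (left out, the last holds). The fingers move at their own pace and stop on an object; "force" is the grip in N (left out, the last holds). Time passes only in rows, so rows that do not move let the fingers close. It gives the time, the measured TCP pose, the force, the opening and the grip force at its end, in the units of the state.
- sensors.state(): the state, without advancing time (a new reading comes with each control period).
- vision.grab_frame(name): name is "scene" or "top" or "wrist"; returns the picture (384x512x3 uint8, blue, green, red); there is no depth.
- vision.get_calibration(name): a dict with "fovy" (degrees; the focal length in pixels is half the picture's height over the tangent of half this angle, whatever the lens; pixels are square), "cx", "cy" (the principal point, pixels), "rvec" (rotation vector, rad) and "tvec" (3), from world to camera coordinates, as OpenCV has them. Camera axes: x right, y down, z forward; pixel columns grow to the right and rows downward; lengths in m; the calibration is good to about 2 mm. The wrist camera is an equidistant fisheye: a pixel r from the principal point sees the ray r / f radians off the axis. A picture is of the moment at which its call begins: read the wrist's pose just before it. get_calibration takes no time and is no camera call; for the wrist camera it gives the pose at the moment of the call.
- hand_in(): hands the job in; it is judged then, once.
Trained networks look in the newest picture that a camera, given by its name, has taken for a name from the list of things; names that differ only in an ending like _2 or _b are one class to them, and where a whole thing is asked for, a point or a joint stands for the part that bears it (a point fixed in the world has none). Each returns a list of dicts, best first, with "score" (0 to 1); they miss things now and then, are a little off and sometimes report something else, mostly with a low value. They report only what shows in the picture. A call takes as long as a camera call. They do not tell look-alikes from the thing itself.
- vision.masks_of(camera, target): "mask" (384x512 bool, what is visible of it) and "at" ([column, row] in pixels, amid what is visible of it).
- vision.tip_of(camera, target): "at" ([column, row] in pixels: a listed point, or the origin of a listed thing).
The state is a dict: "time_s": time; "joints": joint angles; "qd": joint speeds; "tau": joint torques, N m; "eef_pos": TCP position; "tool_rot": TCP orientation; "ft_force": force on the tool from outside, world axes, zero at the start; "wrist_torque": the same for the moment, N m; "opening": finger opening in m; "grasp_force": force on a finger pad.
Only numpy, scipy, OpenCV 4.12 (cv2) and the standard library are available. Lean on these libraries where they do the work, as an engineer would, in place of code of your own. Each camera call takes 0.05 s, during which the arm holds its last target. There are 200 camera calls.

TASK

Stand the four cardboard cores on the pegs of the core rack, one to a peg and right down on its foot, in order of height: the shortest on the peg next to the blue bag sealer, rising to the tallest at the far end, so that no tall core stands in the way of the sealer's arm. Let go of them all, and leave the roll of packing tape where it lies.

Things in the scene. Friction and masses are not known exactly. Their poses are not given: they have to be found in the camera images.
- core_short: the shortest of four plain brown cardboard cores (open tubes, 44 mm outside diameter, 38 mm bore, 80 mm tall, 26 g), standing upright and loose on the table; origin at the centre of its lower end, z up along the tube (top at z = 80 mm)
- core_midshort: the second shortest of four plain brown cardboard cores (open tubes, 44 mm outside diameter, 38 mm bore, 110 mm tall, 35 g), standing upright and loose on the table; origin at the centre of its lower end, z up along the tube (top at z = 110 mm)
- core_midtall: the second tallest of four plain brown cardboard cores (open tubes, 44 mm outside diameter, 38 mm bore, 140 mm tall, 45 g), standing upright and loose on the table; origin at the centre of its lower end, z up along the tube (top at z = 140 mm)
- core_tall: the tallest of four plain brown cardboard cores (open tubes, 44 mm outside diameter, 38 mm bore, 170 mm tall, 54 g), standing upright and loose on the table; origin at the centre of its lower end, z up along the tube (top at z = 170 mm)
- peg_1: fixed peg of the core rack, the end peg on the robot's left (+y): white post 20 mm in diameter on a round foot 58 mm across, 6 mm thick, clamped on the aluminium rail (64 x 420 mm, 20 mm high, on the table). Origin: centre of the foot's underside, on the rail; y along the rail. A core rests on the foot at z = 6 mm; the tapered post ends at z = 57 mm. Pegs 79 to 111 mm apart
- peg_2: fixed peg of the core rack, the second from the robot's left: white post 20 mm in diameter on a round foot 58 mm across, 6 mm thick, clamped on the aluminium rail (64 x 420 mm, 20 mm high, on the table). Origin: centre of the foot's underside, on the rail; y along the rail. A core rests on the foot at z = 6 mm; the tapered post ends at z = 57 mm. Pegs 79 to 111 mm apart
- peg_3: fixed peg of the core rack, the third from the robot's left: white post 20 mm in diameter on a round foot 58 mm across, 6 mm thick, clamped on the aluminium rail (64 x 420 mm, 20 mm high, on the table). Origin: centre of the foot's underside, on the rail; y along the rail. A core rests on the foot at z = 6 mm; the tapered post ends at z = 57 mm. Pegs 79 to 111 mm apart
- peg_4: fixed peg of the core rack, the end peg on the robot's right (-y): white post 20 mm in diameter on a round foot 58 mm across, 6 mm thick, clamped on the aluminium rail (64 x 420 mm, 20 mm high, on the table). Origin: centre of the foot's underside, on the rail; y along the rail. A core rests on the foot at z = 6 mm; the tapered post ends at z = 57 mm. Pegs 79 to 111 mm apart
- sealer: hand bag sealer with blue base and black arm, 250 mm long in line with the rail, 76 mm wide, up to 180 mm high (raised arm end), fixed; stands beyond one end of the rail, left or right; origin at the centre of its underside. A grey tape dispenser of like footprint (210 x 70 mm, 121 mm high) stands beyond the other end
- tape_roll: roll of brown packing tape lying flat, 100 mm across, 48 mm high, on the table at the robot's left; origin at the centre of its underside; a bystander
There are look-alikes about, which are no part of the job. Leave any black look-alike of the core_midtall alone. Leave any black look-alike of the core_tall alone.

How it is judged:
At the end, for the whole second after the job is handed in: Each core stands at rest on its own peg (centres within 12 mm), down on the foot (within 6 mm), upright within 0.12 rad, in order of height from the shortest on the end peg next to the sealer to the tallest on the farthest peg; all released, tape roll not moved over 30 mm (((horizontal distance between sealer and peg_1 below 0.36 m and horizontal distance between core_short and peg_1 below 0.012 m and z of core_short in the frame of peg_1 between 0.002 and 0.012 m and angle between each of core_short, core_midshort, core_midtall, core_tall's own z axis and vertical below 0.12 rad and linear speed of each of core_short, core_midshort, core_midtall, core_tall below 0.03 m/s and horizontal distance between core_midshort and peg_2 below 0.012 m and z of core_midshort in the frame of peg_2 between 0.002 and 0.012 m and horizontal distance between core_midtall and peg_3 below 0.012 m and z of core_midtall in the frame of peg_3 between 0.002 and 0.012 m and horizontal distance between core_tall and peg_4 below 0.012 m and z of core_tall in the frame of peg_4 between 0.002 and 0.012 m) or (horizontal distance between sealer and peg_4 below 0.36 m and horizontal distance between core_short and peg_4 below 0.012 m and z of core_short in the frame of peg_4 between 0.002 and 0.012 m and angle between each of core_short, core_midshort, core_midtall, core_tall's own z axis and vertical below 0.12 rad and linear speed of each of core_short, core_midshort, core_midtall, core_tall below 0.03 m/s and horizontal distance between core_midshort and peg_3 below 0.012 m and z of core_midshort in the frame of peg_3 between 0.002 and 0.012 m and horizontal distance between core_midtall and peg_2 below 0.012 m and z of core_midtall in the frame of peg_2 between 0.002 and 0.012 m and horizontal distance between core_tall and peg_1 below 0.012 m and z of core_tall in the frame of peg_1 between 0.002 and 0.012 m))); the robot touches nothing.
It fails at once if the tape roll is moved by more than 30 mm (distance of tape_roll from where it was at the start of the episode above 0.03 m).
It also fails if it takes over 99 s, if anything falls off the work surface, if the arm or the gripper's body presses on something with over 40 N, if the wrist force passes 120 N, or if a joint passes its speed limit or range.

## Working session

There is one attempt and no reset: what is moved stays moved. The work goes in short steps, Python scripts to look and compute and a tool call to move; the robot and the scene stay as the last step left them, time stands still between calls to the robot, and variables do not carry over. Pictures are saved under pics/ and viewed, at most 14 in all, crops included, and the job is handed in when it is done.

Besides the shell and the picture viewer there is one more tool, called after ">>>" as name(argument=value, ...) on one line, values as JSON. jog_arm: Moves the arm, as the interface text tells. Its arguments: {"type":"object","properties":{"plan":{"type":"array","items":{"type":"object","properties":{"dx":{"type":"number"},"dy":{"type":"number"},"dz":{"type":"number"},"yaw":{"type":"number"}}}},"jaw":{"type":"number"},"force":{"type":"number"}},"required":["plan"]}

```bash
mkdir -p pics; cat > h.py <<'E'
import numpy as np, cv2
from workcell import sensors, vision, robot
def cal(n):
    c=vision.get_calibration(n); f=192/np.tan(np.radians(c["fovy"])/2)
    R=cv2.Rodrigues(np.array(c["rvec"],float))[0]; return c,f,R,np.array(c["tvec"],float).ravel()
def ray(n,px,C=None):
    c,f,R,t=C or cal(n); d=np.array([px[0]-c["cx"],px[1]-c["cy"]])
    if n=="wrist":
        r=np.hypot(*d)+1e-9; a=r/f; v=np.array([*(d/r*np.sin(a)),np.cos(a)])
    else: v=np.array([*(d/f),1])
    return -R.T@t, R.T@v
def at_z(n,px,z,C=None):
    o,v=ray(n,px,C); return o+v*(z-o[2])/v[2]
def proj(n,P,C=None):
    c,f,R,t=C or cal(n); p=R@np.array(P,float)+t
    if n=="wrist":
        s=np.hypot(p[0],p[1])+1e-12; a=np.arctan2(s,p[2]); return np.array([c["cx"],c["cy"]])+f*a*p[:2]/s
    return np.array([c["cx"],c["cy"]])+f*p[:2]/p[2]
E
python3 - <<'E'
from h import *
print(robot.tip_extent, sensors.state())
for n in("scene","top"):
    im=vision.grab_frame(n); cv2.imwrite(f"pics/{n}0.png",im)
    c,f,R,t=cal(n); print(n,f,c["cx"],c["cy"],"pos",-R.T@t,"fwd",R[2])
    for k in ["core_short","core_midshort","core_midtall","core_tall","peg_1","peg_2","peg_3","peg_4","sealer","tape_roll"]:
        print(k,[(np.round(d["at"]).tolist(),round(d["score"],2)) for d in vision.tip_of(n,k)[:5]])
E
```

```text
0.008 {'time_s': 0.0, 'joints': array([ 1.13638190e+00,  4.80796723e-01,  1.59687576e+00, -6.59427716e-06,
        1.06511050e+00, -4.66069780e-02]), 'qd': array([-0.00144423,  0.00035352, -0.00014219, -0.00124407,  0.00013803,
        0.00011365]), 'tau': array([-3.79534846e-03, -9.50657344e+01, -4.30175900e+01, -6.01605479e-04,
        1.22772137e-02, -1.47174010e-04]), 'eef_pos': array([0.24561919, 0.60136757, 0.23869447]), 'tool_rot': array([ 1.92689317e-01,  9.81259636e-01, -5.78720034e-04, -1.38966767e-04]), 'ft_force': array([-0.17280627,  0.0867472 ,  0.49026964]), 'wrist_torque': array([-0.01456927,  0.02891469,  0.03344103]), 'grasp_force': 0.0, 'opening': 0.08581270015919587}
scene 425.5412314086677 253.19907646536362 183.96120704237254 pos [0.99439344 0.82494673 0.70345435] fwd [-0.41162826 -0.71336216 -0.56716541]
core_short [([233.0, 150.0], 0.84), ([249.0, 241.0], 0.4)]
core_midshort [([340.0, 233.0], 0.81), ([248.0, 242.0], 0.28)]
core_midtall [([299.0, 204.0], 0.92), ([272.0, 192.0], 0.73)]
core_tall [([254.0, 175.0], 0.91), ([286.0, 313.0], 0.42)]
peg_1 [([233.0, 21
[... 667 characters left out ...]
ort [([179.0, 247.0], 0.56)]
core_midtall [([236.0, 234.0], 0.83), ([264.0, 223.0], 0.65)]
core_tall [([300.0, 219.0], 0.61)]
peg_1 [([273.0, 167.0], 0.93), ([204.0, 167.0], 0.85), ([241.0, 169.0], 0.74), ([310.0, 174.0], 0.73), ([371.0, 230.0], 0.55)]
peg_2 [([273.0, 167.0], 0.93), ([204.0, 167.0], 0.85), ([241.0, 169.0], 0.74), ([310.0, 174.0], 0.73), ([371.0, 230.0], 0.55)]
peg_3 [([273.0, 167.0], 0.93), ([204.0, 167.0], 0.85), ([241.0, 169.0], 0.74), ([310.0, 174.0], 0.73), ([371.0, 230.0], 0.55)]
peg_4 [([273.0, 167.0], 0.93), ([204.0, 167.0], 0.85), ([241.0, 169.0], 0.74), ([310.0, 174.0], 0.73), ([371.0, 230.0], 0.55)]
sealer [([131.0, 151.0], 0.85)]
tape_roll [([104.0, 239.0], 0.92)]
```

View pics/scene0.png

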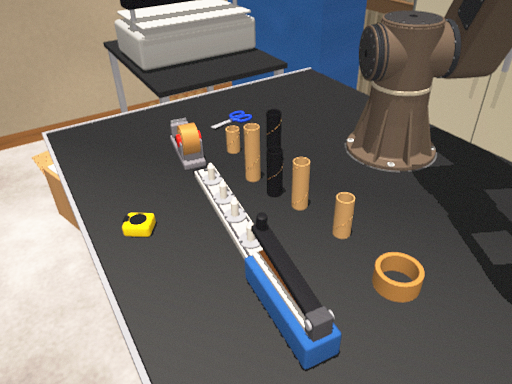

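View pics/top0.png

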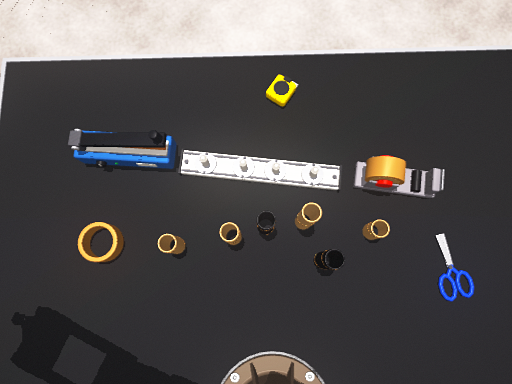

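```bash
python3 - <<'E'
from h import *
for n,L in {"top":dict(short=(371,229,0),midshort=(179,247,0),mt_a=(236,234,0),mt_b=(264,223,0),tall=(300,219,0),p1=(204,167,.02),p2=(241,169,.02),p3=(273,167,.02),p4=(310,174,.02),sealer=(131,151,0),tape=(104,239,0)),
 "scene":dict(short=(233,150,0),midshort=(340,233,0),mt_a=(299,204,0),mt_b=(272,192,0),tall=(254,175,0),p1=(248,240,.02),p2=(233,218,.02),p3=(227,196,.02),p4=(210,182,.02),sealer=(285,315,0),tape=(391,285,0))}.items():
    print(n)
    for k,v in L.items(): print(k,np.round(at_z(n,v[:2],v[2])*1000).tolist())
E
```

```text
top
short [442.0, -270.0, 0.0]
midshort [404.0, 234.0, 0.0]
mt_a [436.0, 84.0, 0.0]
mt_b [463.0, 10.0, 0.0]
tall [472.0, -85.0, 0.0]
p1 [614.0, 167.0, 20.0]
p2 [606.0, 68.0, 20.0]
p3 [610.0, -17.0, 20.0]
p4 [589.0, -114.0, 20.0]
sealer [669.0, 372.0, 0.0]
tape [429.0, 433.0, 0.0]
scene
short [438.0, -266.0, 0.0]
midshort [413.0, 241.0, 0.0]
mt_a [429.0, 90.0, 0.0]
mt_b [460.0, 4.0, 0.0]
tall [457.0, -99.0, 0.0]
p1 [630.0, 160.0, 20.0]
p2 [620.0, 68.0, 20.0]
p3 [588.0, -24.0, 20.0]
p4 [597.0, -110.0, 20.0]
sealer [669.0, 373.0, 0.0]
tape [432.0, 429.0, 0.0]
```

The sealer stands at +y, with its raised arm end next to peg_1, so the order is short→peg_1, midshort→peg_2, midtall→peg_3, tall→peg_4. In the top view the brown cores are at (171,243) midshort, (230,233) midtall, (311,212) tall and (376,229) short. The black look-alikes are at (266,222) and (330,260). Next I'll refine the positions with silhouette fits.

```bash
cat > fit.py <<'E'
from h import *
from scipy.optimize import minimize
A=np.linspace(0,2*np.pi,40,endpoint=False)
def circ(x,y,z,r): return np.c_[x+r*np.cos(A),y+r*np.sin(A),np.full(40,z)]
def sil(n,parts,C,S=4):
    m=np.zeros((384*S,512*S),np.uint8)
    for P in parts:
        p=np.array([proj(n,q,C) for q in P]); cv2.fillConvexPoly(m,cv2.convexHull(((p+.5)*S).astype(np.int32)),255)
    return cv2.resize(m,(512,384),interpolation=cv2.INTER_AREA)/255.
def core(h): return lambda x,y:[np.r_[circ(x,y,0,.022),circ(x,y,h,.022)]]
def peg(x,y): return [np.r_[circ(x,y,.02,.029),circ(x,y,.026,.029)],np.r_[circ(x,y,.026,.01),circ(x,y,.067,.01),circ(x,y,.077,.006)]]
def fit(model,xy,masks):
    Cs={n:cal(n) for n in masks}
    def cost(p):
        c=0
        for n,m in masks.items():
            s=sil(n,model(*(np.array(p)/1000)),Cs[n]); c+=1-np.minimum(s,m).sum()/np.maximum(s,m).sum()
        return c
    r=minimize(cost,xy,method="Nelder-Mead",options=dict(initial_simplex=[xy,[xy[0]+8,xy[1]],[xy[0],xy[1]+8]],xatol=.2,fatol=1e-4,maxiter=60))
    return np.round(r.x,1).tolist(),round(r.fun,3)
def pick(n,name,pt,rad=25):
    L=[d for d in vision.masks_of(n,name) if np.hypot(*(np.array(d["at"])-pt))<rad]
    return min(L,key=lambda d:np.hypot(*(np.array(d["at"])-pt)))["mask"] if L else None
E
python3 - <<'E'
from fit import *
for n in("scene","top"): vision.grab_frame(n)
def go(k,model,xy,zc,cls):
    ms={n:pick(n,cls,proj(n,[xy[0]/1e3,xy[1]/1e3,zc])) for n in("top","scene")}
    ms={n:m for n,m in ms.items() if m is not None}
    for n in ms: print(k,n,int(ms[n].sum()),fit(model,xy,{n:ms[n]}))
    if len(ms)>1: print(k,"both",fit(model,xy,ms))
for k,h,xy in[("short",.08,(440,-268)),("midshort",.11,(408,238)),("midtall",.14,(432,87)),("tall",.17,(465,-92))]:
    go(k,core(h),xy,h/2,"core_"+k)
for i,xy in enumerate([(622,164),(613,68),(600,-20),(593,-112)]): go(f"peg{i+1}",peg,xy,.04,"peg_1")
print(sensors.state()["time_s"])
E
```

```text
short top 381 ([436.9, -266.8], np.float64(0.135))
short scene 349 ([435.9, -266.1], np.float64(0.076))
short both ([436.4, -266.2], np.float64(0.217))
midshort top 362 ([409.3, 240.3], np.float64(0.198))
midshort scene 782 ([409.5, 239.3], np.float64(0.082))
midshort both ([409.5, 240.2], np.float64(0.283))
midtall top 184 ([431.1, 92.4], np.float64(0.523))
midtall scene 869 ([429.9, 93.5], np.float64(0.052))
midtall both ([429.5, 93.0], np.float64(0.575))
tall top 494 ([466.0, -91.1], np.float64(0.056))
tall scene 875 ([466.0, -91.3], np.float64(0.072))
tall both ([465.8, -91.1], np.float64(0.127))
peg1 top 383 ([623.9, 163.1], np.float64(0.054))
peg1 scene 358 ([610.4, 63.1], np.float64(0.079))
peg1 both ([623.9, 163.1], np.float64(1.054))
peg2 top 359 ([612.1, 62.8], np.float64(0.082))
peg2 scene 358 ([610.2, 62.9], np.float64(0.079))
peg2 both ([610.8, 63.1], np.float64(0.172))
peg3 top 382 ([600.1, -21.0], np.float64(0.044))
peg3 scene 295 ([600.3, -21.4], np.float64(0.125))
peg3 both ([600.0, -21.2], np.float64(0.17))
peg4 top 389 ([587.6, -118.6], np.float64(0.047))
peg4 scene 242 ([586.0, -120.7], np.float64(0.161))
peg4 both ([587.0, -118.6], np.float64(0.217))
2.0
```

>>> jog_arm(plan=[{"dx": 23, "dy": -51, "yaw": -10.6}, {"dx": 23, "dy": -51, "yaw": -10.6}, {"dx": 23, "dy": -51, "yaw": -10.6}, {"dx": 23, "dy": -51, "yaw": -10.6}, {"dx": 23, "dy": -51, "yaw": -10.6}], jaw=100, force=25)

```text
$.plan[0]: bad value
```

>>> jog_arm(plan=[{"dx": 23, "dy": -51, "yaw": -10.6}, {"dx": 23, "dy": -51, "yaw": -10.6}, {}, {}])

```text
$.plan[0]: bad value
```

>>> jog_arm(plan=[{"dx": 23, "dy": -51, "dz": 0, "yaw": -10.6}, {"dx": 23, "dy": -51, "dz": 0, "yaw": -10.6}, {"dx": 23, "dy": -51, "dz": 0, "yaw": -10.6}, {"dx": 23, "dy": -51, "dz": 0, "yaw": -10.6}, {"dx": 23, "dy": -51, "dz": 0, "yaw": -10.6}], jaw=100, force=25)

```text
time_s: 2.62
eef_pos: [0.3613, 0.3452, 0.2395]
tool_rot: [0.613, 0.79, 0.0, 0.0]
ft_force: [1.2, 0.0, -0.3]
opening: 0.0856
grasp_force: 0.0
```

>>> jog_arm(plan=[{"dx": 24, "dy": -53, "dz": 0, "yaw": -10.6}, {"dx": 24, "dy": -53, "dz": 0, "yaw": -10.6}, {"dx": 0, "dy": 0, "dz": -40, "yaw": 0}, {"dx": 0, "dy": 0, "dz": 0, "yaw": 0}, {"dx": 0, "dy": 0, "dz": 0, "yaw": 0}])

```text
time_s: 3.25
eef_pos: [0.4089, 0.2414, 0.2001]
tool_rot: [0.745, 0.667, 0.0, -0.0]
ft_force: [0.1, -0.2, -0.0]
opening: 0.0854
grasp_force: 0.0
```

>>> jog_arm(plan=[{"dx": 0, "dy": -1, "dz": -50, "yaw": 0}, {"dx": 0, "dy": 0, "dz": -50, "yaw": 0}, {"dx": 0, "dy": 0, "dz": -25, "yaw": 0}, {"dx": 0, "dy": 0, "dz": 0, "yaw": 0}, {"dx": 0, "dy": 0, "dz": 0, "yaw": 0}])

```text
time_s: 3.88
eef_pos: [0.4095, 0.2407, 0.0757]
tool_rot: [0.745, 0.667, 0.001, 0.0]
ft_force: [0.3, 0.1, -0.3]
opening: 0.0855
grasp_force: 0.0
```

>>> jog_arm(plan=[{"dx": 0, "dy": 0, "dz": 0, "yaw": 0}, {"dx": 0, "dy": 0, "dz": 0, "yaw": 0}, {"dx": 0, "dy": 0, "dz": 0, "yaw": 0}, {"dx": 0, "dy": 0, "dz": 0, "yaw": 0}, {"dx": 0, "dy": 0, "dz": 0, "yaw": 0}], jaw=20, force=25)

```text
time_s: 4.5
eef_pos: [0.4092, 0.24, 0.075]
tool_rot: [0.746, 0.666, 0.001, 0.0]
ft_force: [-0.8, 0.2, 12.6]
opening: 0.0429
grasp_force: 26.7
```

>>> jog_arm(plan=[{"dx": 0, "dy": 0, "dz": 50, "yaw": 0}, {"dx": 0, "dy": 0, "dz": 50, "yaw": 0}, {"dx": 40, "dy": -35, "dz": 0, "yaw": 0}, {"dx": 40, "dy": -35, "dz": 0, "yaw": 0}, {"dx": 40, "dy": -35, "dz": 0, "yaw": 0}])

```text
time_s: 5.12
eef_pos: [0.5299, 0.1336, 0.1749]
tool_rot: [0.746, 0.666, 0.0, 0.0]
ft_force: [0.4, 1.1, -0.2]
opening: 0.0427
grasp_force: 26.2
```

>>> jog_arm(plan=[{"dx": 40, "dy": -35, "dz": 0, "yaw": 0}, {"dx": 41, "dy": -37, "dz": 0, "yaw": 0}, {"dx": 0, "dy": 0, "dz": 0, "yaw": 0}, {"dx": 0, "dy": 0, "dz": 0, "yaw": 0}])

```text
time_s: 5.62
eef_pos: [0.6091, 0.0626, 0.1741]
tool_rot: [0.746, 0.666, -0.0, -0.0]
ft_force: [-0.3, -0.0, -0.6]
opening: 0.0427
grasp_force: 26.2
```

```bash
python3 - <<'E'
from h import *
im=vision.grab_frame("scene"); a=cv2.resize(im[120:300,150:350],(600,540),interpolation=cv2.INTER_CUBIC)
cv2.imwrite("pics/s1.png",a)
E
```

```text
(no output)
```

View pics/s1.png

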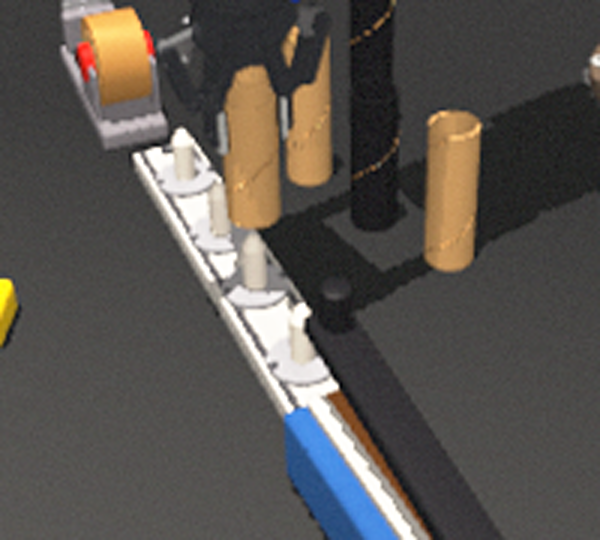

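The core hangs upright in the gripper, right above the second peg (crop 253,240). I'll lower it.

>>> jog_arm(plan=[{"dx": 1, "dy": 0, "dz": -25, "yaw": 0}, {"dx": 0, "dy": 0, "dz": -25, "yaw": 0}, {"dx": 0, "dy": 0, "dz": -15, "yaw": 0}, {"dx": 0, "dy": 0, "dz": -8, "yaw": 0}, {"dx": 0, "dy": 0, "dz": 0, "yaw": 0}])

```text
time_s: 6.3
eef_pos: [0.6109, 0.0631, 0.1014]
tool_rot: [0.745, 0.667, 0.0, 0.0]
ft_force: [-0.0, 0.4, -0.1]
opening: 0.0427
grasp_force: 25.4
```

>>> jog_arm(plan=[{"dx": 0, "dy": 0, "dz": 0, "yaw": 0}, {"dx": 0, "dy": 0, "dz": 0, "yaw": 0}, {"dx": 0, "dy": 0, "dz": 0, "yaw": 0}, {"dx": 0, "dy": 0, "dz": 40, "yaw": 0}, {"dx": 0, "dy": 0, "dz": 50, "yaw": 0}], jaw=100)

```text
time_s: 6.92
eef_pos: [0.61, 0.0626, 0.1915]
tool_rot: [0.746, 0.666, -0.001, -0.001]
ft_force: [1.4, -0.2, -0.3]
opening: 0.0854
grasp_force: 0.0
```

>>> jog_arm(plan=[{"dx": -45, "dy": 7, "dz": 0, "yaw": 0}, {"dx": -45, "dy": 7, "dz": 0, "yaw": 0}, {"dx": -45, "dy": 8, "dz": 0, "yaw": 0}, {"dx": -46, "dy": 8, "dz": 0, "yaw": 0}, {"dx": 0, "dy": 0, "dz": 0, "yaw": 0}])

```text
time_s: 7.55
eef_pos: [0.4265, 0.0929, 0.1914]
tool_rot: [0.745, 0.667, -0.001, -0.001]
ft_force: [0.7, 1.4, 0.5]
opening: 0.0851
grasp_force: 0.0
```

```bash
python3 - <<'E'
from fit import *
im=vision.grab_frame("scene"); print(sensors.state()["eef_pos"])
m=pick("scene","core_midshort",proj("scene",[.611,.063,.08]))
if m is not None: print(m.sum(),fit(lambda x,y:[np.r_[circ(x,y,.026,.022),circ(x,y,.136,.022)]],(611,63),{"scene":m}))
a=cv2.resize(im[120:300,150:350],(600,540),interpolation=cv2.INTER_CUBIC)
cv2.imwrite("pics/s2.png",a)
E
```

```text
[0.42886019 0.09294177 0.19171472]
701 ([608.4, 60.5], np.float64(0.119))
```

View pics/s2.png

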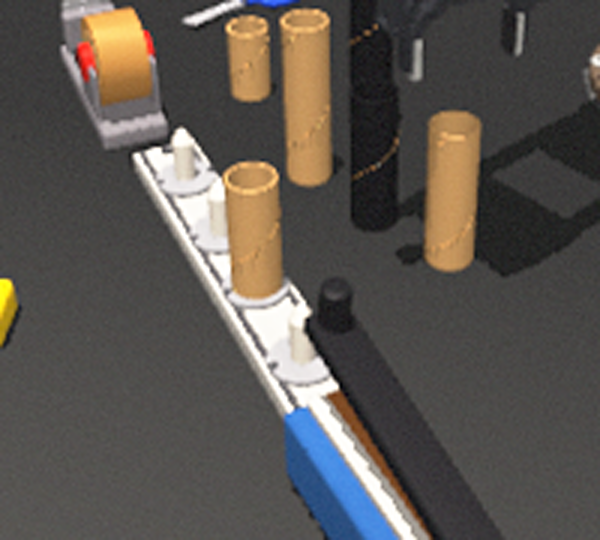

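Midshort sits on peg 2, on its foot (crop 255,290). Midtall is next.

>>> jog_arm(plan=[{"dx": 1, "dy": 0, "dz": -46, "yaw": 0}, {"dx": 0, "dy": 0, "dz": -40, "yaw": 0}, {"dx": 0, "dy": 0, "dz": 0, "yaw": 0}, {"dx": 0, "dy": 0, "dz": 0, "yaw": 0}])

```text
time_s: 8.15
eef_pos: [0.4318, 0.0927, 0.1061]
tool_rot: [0.746, 0.666, 0.0, 0.0]
ft_force: [-0.4, -0.4, 0.6]
opening: 0.0854
grasp_force: 0.0
```

>>> jog_arm(plan=[{"dx": 0, "dy": 0, "dz": 0, "yaw": 0}, {"dx": 0, "dy": 0, "dz": 0, "yaw": 0}, {"dx": 0, "dy": 0, "dz": 0, "yaw": 0}, {"dx": 0, "dy": 0, "dz": 0, "yaw": 0}, {"dx": 0, "dy": 0, "dz": 0, "yaw": 0}], jaw=20)

```text
time_s: 8.78
eef_pos: [0.4313, 0.0929, 0.1062]
tool_rot: [0.746, 0.666, 0.001, 0.0]
ft_force: [-1.1, 0.5, 12.2]
opening: 0.0441
grasp_force: 23.6
```

>>> jog_arm(plan=[{"dx": 0, "dy": 0, "dz": 50, "yaw": 0}, {"dx": 0, "dy": 0, "dz": 50, "yaw": 0}, {"dx": 0, "dy": 0, "dz": 50, "yaw": 0}, {"dx": 42, "dy": -28, "dz": 0, "yaw": 0}, {"dx": 42, "dy": -28, "dz": 0, "yaw": 0}])

```text
time_s: 9.4
eef_pos: [0.5161, 0.0363, 0.257]
tool_rot: [0.745, 0.667, 0.001, 0.001]
ft_force: [0.8, 0.9, -0.5]
opening: 0.0437
grasp_force: 26.0
```

>>> jog_arm(plan=[{"dx": 42, "dy": -29, "dz": 0, "yaw": 0}, {"dx": 42, "dy": -29, "dz": 0, "yaw": 0}, {"dx": 0, "dy": 0, "dz": -40, "yaw": 0}, {"dx": 0, "dy": 0, "dz": 0, "yaw": 0}, {"dx": 0, "dy": 0, "dz": 0, "yaw": 0}])

```text
time_s: 10.02
eef_pos: [0.5987, -0.021, 0.2165]
tool_rot: [0.745, 0.667, 0.0, 0.0]
ft_force: [0.1, -1.2, 0.1]
opening: 0.0441
grasp_force: 26.0
```

Target TCP z ≈ 133.

>>> jog_arm(plan=[{"dx": 1, "dy": 0, "dz": -35, "yaw": 0}, {"dx": 0, "dy": 0, "dz": -25, "yaw": 0}, {"dx": 0, "dy": 0, "dz": -15, "yaw": 0}, {"dx": 0, "dy": 0, "dz": -8, "yaw": 0}, {"dx": 0, "dy": 0, "dz": 0, "yaw": 0}])

```text
time_s: 10.65
eef_pos: [0.6001, -0.0212, 0.1329]
tool_rot: [0.746, 0.666, 0.0, 0.0]
ft_force: [0.6, -0.0, -0.0]
opening: 0.0439
grasp_force: 25.8
```

>>> jog_arm(plan=[{"dx": 0, "dy": 0, "dz": 0, "yaw": 0}, {"dx": 0, "dy": 0, "dz": 0, "yaw": 0}, {"dx": 0, "dy": 0, "dz": 0, "yaw": 0}, {"dx": 0, "dy": 0, "dz": 50, "yaw": 0}, {"dx": 0, "dy": 0, "dz": 50, "yaw": 0}], jaw=100)

```text
time_s: 11.28
eef_pos: [0.5994, -0.0213, 0.2332]
tool_rot: [0.746, 0.666, -0.0, -0.0]
ft_force: [0.6, 0.5, -0.1]
opening: 0.0855
grasp_force: 0.0
```

>>> jog_arm(plan=[{"dx": -45, "dy": -23, "dz": 0, "yaw": 0}, {"dx": -45, "dy": -23, "dz": 0, "yaw": 0}, {"dx": -44, "dy": -24, "dz": 0, "yaw": 0}, {"dx": 0, "dy": 0, "dz": 0, "yaw": 0}, {"dx": 0, "dy": 0, "dz": 0, "yaw": 0}])

```text
time_s: 11.9
eef_pos: [0.4664, -0.0915, 0.2327]
tool_rot: [0.746, 0.666, 0.0, 0.0]
ft_force: [-0.0, -0.4, -0.1]
opening: 0.0853
grasp_force: 0.0
```

```bash
python3 - <<'E'
from fit import *
im=vision.grab_frame("scene"); print(sensors.state()["eef_pos"])
for k,h,x,y in[("midtall",.14,600,-21),("midshort",.11,611,63)]:
    m=pick("scene","core_"+k,proj("scene",[x/1e3,y/1e3,.09]),15)
    if m is not None: print(m.sum(),fit(lambda x,y:[np.r_[circ(x,y,.026,.022),circ(x,y,.026+h,.022)]],(x,y),{"scene":m}))
a=cv2.resize(im[120:300,150:350],(600,540),interpolation=cv2.INTER_CUBIC)
cv2.imwrite("pics/s3.png",a)
E
```

```text
[ 0.46665087 -0.09122672  0.2325656 ]
657 ([599.3, -23.6], np.float64(0.266))
791 ([610.0, 63.9], np.float64(0.042))
```

View pics/s3.png

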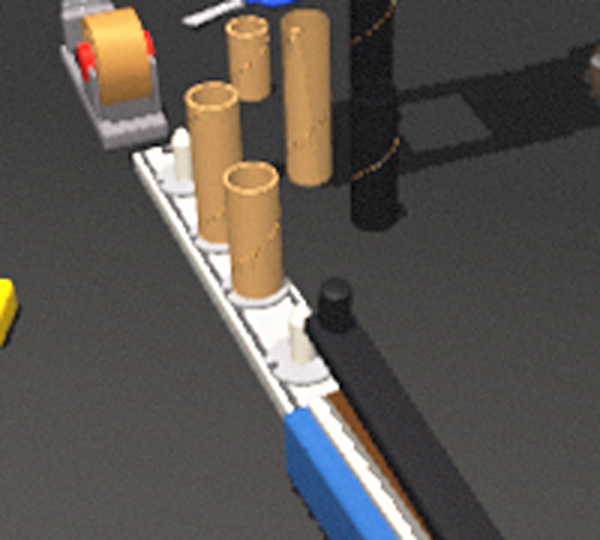

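Midtall stands on peg 3 (crop 215,240). I'll check the black tall core's clearance before gripping the brown one.

```bash
python3 - <<'E'
from h import *
im=cv2.imread("pics/top0.png")
print(at_z("top",(336,260),.17),at_z("top",(322,260),.0))
cv2.imwrite("pics/t1.png",cv2.convertScaleAbs(cv2.resize(im[190:290,210:410],(800,400),interpolation=cv2.INTER_CUBIC),alpha=3,beta=20))
E
```

```text
[ 0.36160022 -0.13959649  0.17      ] [ 0.36414252 -0.13762347  0.        ]
```

View pics/t1.png

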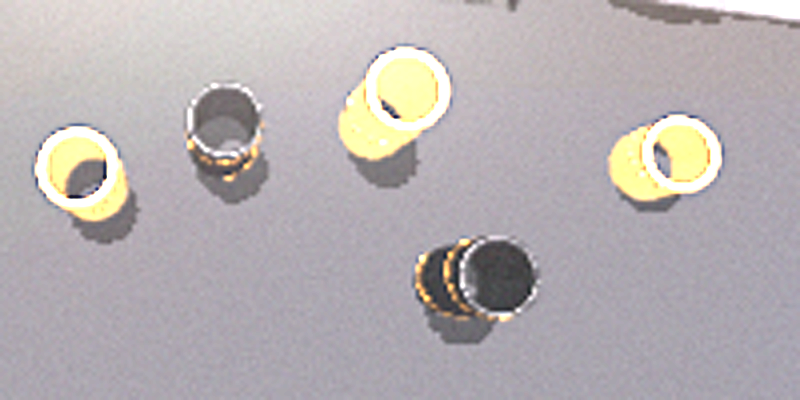

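The black tall core, at about (363,-138) mm (crop 495,278), is clear of the fingers.

>>> jog_arm(plan=[{"dx": -1, "dy": 0, "dz": -50, "yaw": 0}, {"dx": 0, "dy": 0, "dz": -47, "yaw": 0}, {"dx": 0, "dy": 0, "dz": 0, "yaw": 0}, {"dx": 0, "dy": 0, "dz": 0, "yaw": 0}])

```text
time_s: 12.55
eef_pos: [0.4657, -0.0912, 0.1363]
tool_rot: [0.745, 0.667, 0.0, 0.0]
ft_force: [-1.0, -0.8, -0.0]
opening: 0.0854
grasp_force: 0.0
```

>>> jog_arm(plan=[{"dx": 0, "dy": 0, "dz": 0, "yaw": 0}, {"dx": 0, "dy": 0, "dz": 0, "yaw": 0}, {"dx": 0, "dy": 0, "dz": 0, "yaw": 0}, {"dx": 0, "dy": 0, "dz": 0, "yaw": 0}, {"dx": 0, "dy": 0, "dz": 0, "yaw": 0}], jaw=20)

```text
time_s: 13.18
eef_pos: [0.4657, -0.0915, 0.1363]
tool_rot: [0.746, 0.666, 0.001, 0.001]
ft_force: [-0.3, -0.3, 9.9]
opening: 0.0431
grasp_force: 24.2
```

>>> jog_arm(plan=[{"dx": 0, "dy": 0, "dz": 50, "yaw": 0}, {"dx": 0, "dy": 0, "dz": 50, "yaw": 0}, {"dx": 41, "dy": -9, "dz": 0, "yaw": 0}, {"dx": 41, "dy": -9, "dz": 0, "yaw": 0}, {"dx": 40, "dy": -9, "dz": 0, "yaw": 0}])

```text
time_s: 13.8
eef_pos: [0.5881, -0.1186, 0.236]
tool_rot: [0.746, 0.666, 0.0, 0.0]
ft_force: [0.8, -0.4, -0.1]
opening: 0.0425
grasp_force: 26.2
```

>>> jog_arm(plan=[{"dx": 0, "dy": 0, "dz": 0, "yaw": 0}, {"dx": 0, "dy": 0, "dz": 0, "yaw": 0}])

```text
time_s: 14.05
eef_pos: [0.5862, -0.1181, 0.2352]
tool_rot: [0.746, 0.666, -0.0, -0.0]
ft_force: [0.5, 0.6, 0.0]
opening: 0.0428
grasp_force: 26.2
```

>>> jog_arm(plan=[{"dx": 0, "dy": 0, "dz": -30, "yaw": 0}, {"dx": 0, "dy": 0, "dz": -20, "yaw": 0}, {"dx": 0, "dy": 0, "dz": -15, "yaw": 0}, {"dx": 0, "dy": 0, "dz": -8, "yaw": 0}, {"dx": 0, "dy": 0, "dz": 0, "yaw": 0}])

```text
time_s: 14.68
eef_pos: [0.5869, -0.1183, 0.1624]
tool_rot: [0.746, 0.666, 0.0, 0.0]
ft_force: [-0.2, -0.0, -0.9]
opening: 0.0428
grasp_force: 25.5
```

>>> jog_arm(plan=[{"dx": 0, "dy": 0, "dz": 0, "yaw": 0}, {"dx": 0, "dy": 0, "dz": 0, "yaw": 0}, {"dx": 0, "dy": 0, "dz": 0, "yaw": 0}, {"dx": 0, "dy": 0, "dz": 50, "yaw": 0}, {"dx": 0, "dy": 0, "dz": 40, "yaw": 0}], jaw=100)

```text
time_s: 15.3
eef_pos: [0.5868, -0.1183, 0.2537]
tool_rot: [0.746, 0.666, 0.0, 0.0]
ft_force: [1.1, -0.3, 0.1]
opening: 0.0851
grasp_force: 0.0
```

>>> jog_arm(plan=[{"dx": -38, "dy": -37, "dz": 0, "yaw": 0}, {"dx": -38, "dy": -37, "dz": 0, "yaw": 0}, {"dx": -38, "dy": -37, "dz": 0, "yaw": 0}, {"dx": -37, "dy": -37, "dz": 0, "yaw": 0}, {"dx": 0, "dy": 0, "dz": -40, "yaw": 0}])

```text
time_s: 15.92
eef_pos: [0.4352, -0.2695, 0.2143]
tool_rot: [0.747, 0.665, 0.0, 0.003]
ft_force: [1.4, 0.0, -0.3]
opening: 0.0854
grasp_force: 0.0
```

>>> jog_arm(plan=[{"dx": 0, "dy": 0, "dz": -50, "yaw": 0}, {"dx": 0, "dy": 0, "dz": -50, "yaw": 0}, {"dx": 0, "dy": 0, "dz": 0, "yaw": 0}, {"dx": 0, "dy": 0, "dz": 0, "yaw": 0}])

```text
time_s: 16.42
eef_pos: [0.4364, -0.2667, 0.1137]
tool_rot: [0.746, 0.666, 0.0, 0.001]
ft_force: [0.6, -0.6, 0.0]
opening: 0.0854
grasp_force: 0.0
```

```bash
python3 - <<'E'
from fit import *
print(sensors.state()["eef_pos"])
im=vision.grab_frame("scene")
for k,h,x,y in[("midtall",.14,600,-21),("tall",.17,587,-119)]:
    m=pick("scene","core_"+k,proj("scene",[x/1e3,y/1e3,.1]),15)
    if m is not None: print(k,m.sum(),fit(lambda x,y:[np.r_[circ(x,y,.026,.022),circ(x,y,.026+h,.022)]],(x,y),{"scene":m}))
m=pick("scene","core_short",proj("scene",[.4364,-.2664,.04]),15)
if m is not None: print("short",m.sum(),fit(core(.08),(436.4,-266.4),{"scene":m}))
cv2.imwrite("pics/s4.png",cv2.resize(im[80:300,150:350],(545,600),interpolation=cv2.INTER_CUBIC))
E
```

```text
[ 0.43644165 -0.2666718   0.11367807]
midtall 707 ([598.0, -21.9], np.float64(0.221))
tall 710 ([585.2, -121.6], np.float64(0.267))
short 308 ([432.0, -273.5], np.float64(0.172))
```

View pics/s4.png

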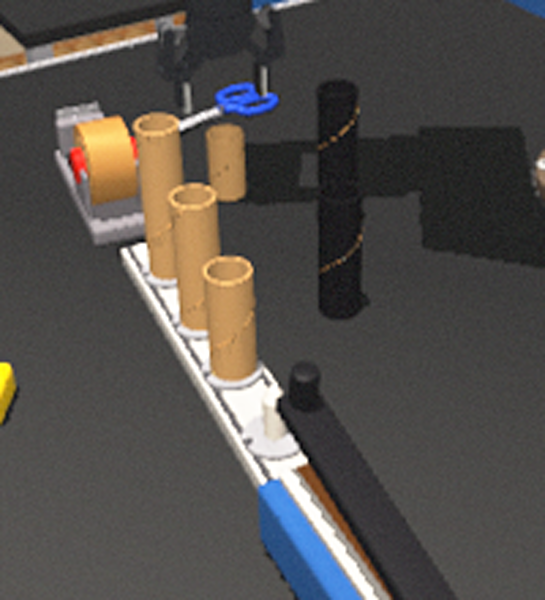

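The three placed cores stand on pegs 2–4. The short core (crop 226,165) is under the open gripper, so I'll descend 68 mm and grip it.

>>> jog_arm(plan=[{"dx": 0, "dy": 0, "dz": -38, "yaw": 0}, {"dx": 0, "dy": 0, "dz": -30, "yaw": 0}, {"dx": 0, "dy": 0, "dz": 0, "yaw": 0}, {"dx": 0, "dy": 0, "dz": 0, "yaw": 0}])

```text
time_s: 17.12
eef_pos: [0.4364, -0.2667, 0.0456]
tool_rot: [0.746, 0.666, 0.0, 0.001]
ft_force: [0.3, -0.8, -0.6]
opening: 0.0851
grasp_force: 0.0
```

>>> jog_arm(plan=[{"dx": 0, "dy": 0, "dz": 0, "yaw": 0}, {"dx": 0, "dy": 0, "dz": 0, "yaw": 0}, {"dx": 0, "dy": 0, "dz": 0, "yaw": 0}, {"dx": 0, "dy": 0, "dz": 0, "yaw": 0}, {"dx": 0, "dy": 0, "dz": 0, "yaw": 0}], jaw=20)

```text
time_s: 17.75
eef_pos: [0.4362, -0.2666, 0.045]
tool_rot: [0.746, 0.666, 0.0, 0.001]
ft_force: [0.9, 0.4, 11.8]
opening: 0.0434
grasp_force: 23.9
```

>>> jog_arm(plan=[{"dx": 0, "dy": 0, "dz": 50, "yaw": 0}, {"dx": 0, "dy": 0, "dz": 50, "yaw": 0}, {"dx": 0, "dy": 0, "dz": 50, "yaw": 0}, {"dx": 0, "dy": 0, "dz": 50, "yaw": 0}, {"dx": 8, "dy": 50, "dz": 0, "yaw": 0}])

```text
time_s: 18.38
eef_pos: [0.4458, -0.2187, 0.2483]
tool_rot: [0.747, 0.665, 0.001, 0.004]
ft_force: [1.7, 0.9, -0.9]
opening: 0.0433
grasp_force: 25.9
```

>>> jog_arm(plan=[{"dx": 8, "dy": 50, "dz": 0, "yaw": 0}, {"dx": 8, "dy": 50, "dz": 0, "yaw": 0}, {"dx": 8, "dy": 50, "dz": 0, "yaw": 0}, {"dx": 8, "dy": 50, "dz": 0, "yaw": 0}, {"dx": 16, "dy": 50, "dz": 0, "yaw": 0}])

```text
time_s: 19.0
eef_pos: [0.4915, 0.0354, 0.2447]
tool_rot: [0.746, 0.666, 0.0, 0.0]
ft_force: [0.9, -0.9, -0.4]
opening: 0.0433
grasp_force: 25.9
```

```bash
python3 - <<'E'
from h import *
print(sensors.state()["eef_pos"])
print(at_z("scene",(262,216),.18),at_z("scene",(262,222),.16),at_z("top",(157,136),.18),at_z("top",(165,138),.18))
E
```

```text
[0.49146428 0.0353752  0.24466201]
[0.65676674 0.27055126 0.18      ] [0.6539006  0.26548052 0.16      ] [0.64565674 0.25057891 0.18      ] [0.64046777 0.23223825 0.18      ]
```

>>> jog_arm(plan=[{"dx": 33, "dy": 42, "dz": 0, "yaw": 0}, {"dx": 33, "dy": 42, "dz": 0, "yaw": 0}, {"dx": 33, "dy": 34, "dz": 0, "yaw": 0}, {"dx": 34, "dy": 11, "dz": 0, "yaw": 0}, {"dx": 0, "dy": 0, "dz": 0, "yaw": 0}])

```text
time_s: 19.62
eef_pos: [0.6263, 0.1637, 0.2439]
tool_rot: [0.745, 0.667, 0.0, 0.0]
ft_force: [-0.4, 0.2, -0.7]
opening: 0.0435
grasp_force: 25.9
```

>>> jog_arm(plan=[{"dx": 0, "dy": 0, "dz": -50, "yaw": 0}, {"dx": 0, "dy": 0, "dz": -40, "yaw": 0}, {"dx": 0, "dy": 0, "dz": 0, "yaw": 0}, {"dx": 0, "dy": 0, "dz": 0, "yaw": 0}])

```text
time_s: 20.12
eef_pos: [0.6252, 0.1627, 0.1559]
tool_rot: [0.746, 0.666, 0.001, 0.0]
ft_force: [0.1, -0.0, 0.1]
opening: 0.0439
grasp_force: 25.9
```

Final TCP z ≈ 72, so 84 mm to go.

>>> jog_arm(plan=[{"dx": -1, "dy": 0, "dz": -30, "yaw": 0}, {"dx": 0, "dy": 0, "dz": -25, "yaw": 0}, {"dx": 0, "dy": 0, "dz": -20, "yaw": 0}, {"dx": 0, "dy": 0, "dz": -9, "yaw": 0}, {"dx": 0, "dy": 0, "dz": 0, "yaw": 0}])

```text
time_s: 20.75
eef_pos: [0.6244, 0.1628, 0.0708]
tool_rot: [0.746, 0.666, 0.0, 0.0]
ft_force: [-0.2, -0.0, -0.3]
opening: 0.0436
grasp_force: 25.5
```

>>> jog_arm(plan=[{"dx": 0, "dy": 0, "dz": 0, "yaw": 0}, {"dx": 0, "dy": 0, "dz": 0, "yaw": 0}, {"dx": 0, "dy": 0, "dz": 0, "yaw": 0}, {"dx": 0, "dy": 0, "dz": 50, "yaw": 0}, {"dx": 0, "dy": 0, "dz": 50, "yaw": 0}], jaw=100)

```text
time_s: 21.38
eef_pos: [0.6233, 0.1626, 0.1711]
tool_rot: [0.746, 0.666, -0.001, -0.0]
ft_force: [1.5, 0.4, 0.9]
opening: 0.0855
grasp_force: 0.0
```

>>> jog_arm(plan=[{"dx": 0, "dy": 0, "dz": 50, "yaw": 0}, {"dx": -40, "dy": 0, "dz": 20, "yaw": 0}, {"dx": -40, "dy": 0, "dz": 0, "yaw": 0}, {"dx": -40, "dy": 0, "dz": 0, "yaw": 0}, {"dx": -40, "dy": 0, "dz": 0, "yaw": 0}])

```text
time_s: 22.0
eef_pos: [0.4624, 0.1627, 0.2405]
tool_rot: [0.746, 0.666, 0.0, 0.0]
ft_force: [-0.2, 0.6, 0.9]
opening: 0.0854
grasp_force: 0.0
```

```bash
python3 - <<'E'
from fit import *
ims={n:vision.grab_frame(n) for n in("scene","top")}
for k,h,x,y in[("short",.08,624,163),("midshort",.11,611,63),("midtall",.14,600,-21),("tall",.17,587,-119)]:
  for n in ims:
    m=pick(n,"core_"+k,proj(n,[x/1e3,y/1e3,.026+h/2]),15)
    if m is not None: print(k,n,m.sum(),fit(lambda x,y:[np.r_[circ(x,y,.026,.022),circ(x,y,.026+h,.022)]],(x,y),{n:m}))
a=cv2.resize(ims["scene"][100:300,150:350],(500,500),interpolation=cv2.INTER_CUBIC)
cv2.imwrite("pics/s5.png",a)
cv2.imwrite("pics/t5.png",cv2.resize(ims["top"][100:270,60:360],(780,442),interpolation=cv2.INTER_CUBIC))
E
```

```text
short scene 527 ([626.0, 161.3], np.float64(0.251))
short top 208 ([624.6, 157.3], np.float64(0.485))
midshort scene 743 ([608.9, 61.4], np.float64(0.076))
midshort top 436 ([609.7, 63.3], np.float64(0.072))
midtall scene 714 ([598.4, -23.1], np.float64(0.226))
midtall top 483 ([598.5, -20.9], np.float64(0.105))
tall scene 791 ([584.6, -121.2], np.float64(0.206))
tall top 668 ([587.3, -118.8], np.float64(0.053))
```

View pics/s5.png

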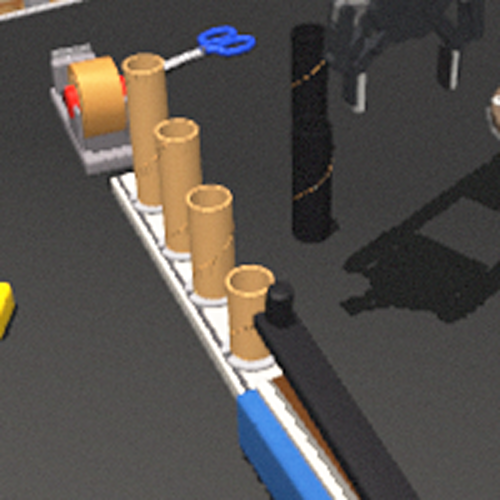

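View pics/t5.png

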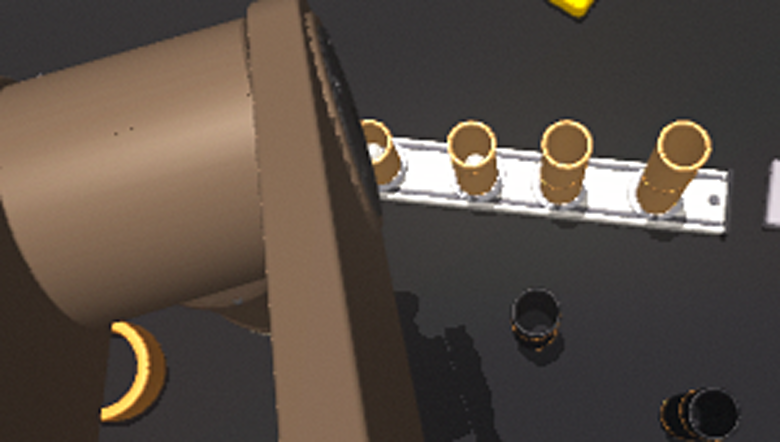

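Both views show all four cores standing upright on their feet in rising order from the sealer. The peg tips show inside the two short cores in the top view. The arm is clear and the tape roll is untouched.

```bash
python3 -c "
from workcell import hand_in
print(hand_in())"
```

```text
the job is handed in; nothing more can be done
None
```

All four cores stand released on their pegs, rising from the shortest next to the sealer to the tallest at the far end. The tape roll was not touched, and the job was handed in at about 22 s; it returned no verdict.

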